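# Poise the pipette over the next open vial

### The arm

A 6-joint arm with a two-finger parallel gripper is mounted at the origin on the work surface. World frame = base frame: x ahead of the robot, y to its left, z up, the work surface at z = 0. Lengths are in mm, angles in rad, forces in N, time in s.
With the tool pointing down it reaches from about 275 to 1000 mm from the base axis. Payload 8.4 kg.
Tool frame: the origin (TCP) lies at the very end of the fingers, on their centre line; the grasp point (between the pads) lies 19 mm behind it; z points along the fingers, y is the line along which they close (so a half turn about z gives the same grasp; the last joint's range is limited). The gripper opens to 85 mm and grips with 20 to 120 N. Pads are 22 mm wide; open, the fingers measure 114 mm over their backs; the gripper's body (76 mm by 85 mm) begins 54 mm behind the grasp point. The pads swing forward as they close: fully open they stand 13 mm farther back than shut.
Start: joints at [1.283, 0.353, 1.633, -0, 1.155, -0.002], TCP at [176.202, 599.651, 231.281] pointing down, gripper open.
Joint ranges: [-2.63, 2.63], [-0.92, 2.1], [0.06, 2.66], [-1.3, 4.44], [0, 2.69], [-3.02, 3.02]. Speed limits (rad/s): [2.22, 2.22, 2.79, 3.14, 3.14, 3.14].

### API

Orientations are given as a rotation vector (axis times angle).
In Python, from bench import arm gives the robot as it stands.
- The arm moves only by the tool play_rows, never from a script. Its argument "plan" is a list of rows, each a list of 7 numbers: the finger opening in cm, from 0 to 8.54, then the shift along the tool's x, y, z in cm, then the turn, a rotation vector about the tool's x, y, z in degrees. A call has 1 to 12 rows; each row is the pose to reach, as a shift and turn from the pose commanded when the call began, along the tool's axes at that moment; what a row does not reach only later rows make up. A row lasts 1/10 s, in which the tool goes at most 50 mm and 8.59 degrees, less where a joint would pass 70% of its speed; a pose out of reach is approached as far as the arm can. A call with a gripper value outside its range is refused whole. The fingers move at their own pace and stop on an object; the grip force is fixed at half the most. Time passes only in rows, so rows that repeat a pose let the fingers close. It gives the time, the measured TCP pose, the force, the opening and the grip force at its end, in the units of the state.
- arm.get_state(): the state, without advancing time (a new reading comes with each control period).
- arm.camera(name): name is "side" or "top"; returns a dict with "frame" (400x640x3 uint8, red, green, blue), "vertical_fov" (degrees; the focal length in pixels is half the picture's height over the tangent of half this angle, whatever the lens; pixels are square), "cx", "cy" (the principal point, pixels), "R" (3x3) and "t" (3): a world point X has camera coordinates R X + t. Camera axes: x right, y down, z forward; pixel columns grow to the right and rows downward; lengths in mm; the calibration is good to about 2 mm. A picture is of the moment at which its call begins. There is no depth.
- arm.hand_in(): hands the job in; it is judged then, once.
The state is a dict: "t": time; "joint_positions": joint angles; "dq": joint speeds; "effort": joint torques, N m; "tool_pos": TCP position; "ee_rot": TCP orientation; "ft_force": force on the tool from outside, world axes, zero at the start; "moment": the same for the moment, N m; "opening": finger opening in mm; "finger_force": force on a finger pad.
Only numpy, scipy, OpenCV 4.12 (cv2) and the standard library are available. Lean on these libraries where they do the work, as an engineer would, in place of code of your own. Each camera call takes 0.05 s, during which the arm holds its last target. There are 200 camera calls.

### The job

Dose the next sample: take the pipette that has a tip fitted out of its stand, carry it over the jars and tubes in between to the first open vial in the vial rack, counting from the end with the carrying tab, and hold it there upright with the end of the tip centred about one centimetre above the vial's mouth. Keep the tip clean - it must not touch anything - and leave the vials, the other pipette and everything else on the bench where they are. Finish while still holding the pipette poised there, ready to dispense: do not put it down or let it go.

Things in the scene. Friction and masses are not known exactly. Their poses are not given: they have to be found in the camera images.
- pipette: The pipette to use: slim, white, yellow tip fitted, 198 mm long, 80 g. Origin at the tip's lower end, z up the shaft. Heights: tip 0-42 mm (under 9 mm wide), nose cone to 93 (12 wide), round shoulder 95-107 (25 wide), handle 106-185, button to 198. Grip the handle's flats, 24 mm apart along y (28 mm along x; finger rest sticks out 16 mm to +x at 173-181). It hangs by its shoulder, tip 25 mm above the bench.
- tip: The pipette's disposable tip, rigidly part of the pipette. Origin at its lower open end (same point and axes as pipette). It must stay clean: it touches nothing on the way.
- stand: Grey pipette stand, 212 mm (y) by 120 mm (x), fixed. Two seats at x = 0, y = -50 and 50 mm, 120 mm above the bench: notches 17 mm wide, open towards -x, each with a white collar 9 mm above the seat (front lips 5 mm). Lift a pipette over 10 mm before moving it out to -x, or straight up till its tip is above 130 mm. Origin on the bench under the beam.
- rack: Aluminium vial rack, block 42 mm (x) by 190 mm (y), 36 mm tall, fixed, at any yaw. Five wells in a row at y = -76, -38, 0, 38, 76 mm, floors 6 mm above the bench. A flat carrying tab 30 mm wide sticks out 30 mm at its -y end only: the row is counted from there. Origin at the centre of its underside.
- stout_pipette: The other pipette in the stand, to be left there: stouter (handle 36 by 30 mm), no tip fitted, its top 198 mm above the bench (the pipette to use reaches 223 mm). Origin at the lower end of its nose cone, 56 mm above the bench, z up.
- vial_a: Open amber glass vial without a cap, 28 mm outside, 24 mm inside, 58 mm tall, standing in a well of the rack. Origin at the centre of its underside.
- vial_b: Open amber glass vial without a cap, 28 mm outside, 24 mm inside, 58 mm tall, standing in a well of the rack. Origin at the centre of its underside.
- vial_c: Closed amber glass vial, 28 mm diameter, white screw cap of 31 mm on it, 62 mm tall in all, standing in a well of the rack. Origin at the centre of its underside.
- vial_d: Closed amber glass vial, 28 mm diameter, white screw cap of 31 mm on it, 62 mm tall in all, standing in a well of the rack. Origin at the centre of its underside.
- vial_e: Closed amber glass vial, 28 mm diameter, white screw cap of 31 mm on it, 62 mm tall in all, standing in a well of the rack. Origin at the centre of its underside.
- vial_a_mouth (a point): Centre of the open mouth of vial_a, in the plane of its rim (64 mm above the bench), z up out of the vial.
- vial_b_mouth (a point): Centre of the open mouth of vial_b, in the plane of its rim (64 mm above the bench), z up out of the vial.
- tube_rack: Three-tier aluminium test-tube rack with stoppered glass tubes, standing between the pipette stand and the vial rack: 186 mm (x) by 70 mm (y), tube stoppers 115 mm above the bench. Fixed; origin at the centre of its underside. Jars stand in line with it before and behind, so the pipette has to be carried over this row.
- jar_1: Closed sample jar, 64 mm diameter over its red screw lid, 74 mm tall, on the bench. Origin at the centre of its underside. Leave it where it is.
- jar_2: Closed sample jar, 64 mm diameter over its red screw lid, 74 mm tall, on the bench. Origin at the centre of its underside. Leave it where it is.
- jar_3: Closed sample jar, 64 mm diameter over its red screw lid, 74 mm tall, on the bench. Origin at the centre of its underside. Leave it where it is.
- jar_4: Closed sample jar, 64 mm diameter over its red screw lid, 74 mm tall, on the bench. Origin at the centre of its underside. Leave it where it is.
- jar_lid: Spare red jar lid lying on the bench, 64 mm diameter, 14 mm tall. Origin at the centre of its underside. Leave it.
- marker: Blue marker pen lying on the bench, about 140 mm long along its x axis, 13 mm thick. Leave it.
- dish: Closed clear Petri dish, 90 mm diameter, 16 mm tall, on the bench. Origin at the centre of its underside. Leave it.

How it is judged (in metres and radians):
On the way, in this order (a step that is already met when the one before it is completed fails the run):
1. the pipette is held in the gripper and clear of its stand (contact force between the fingers and pipette above 1 N and contact force between pipette and stand below 0.1 N and distance of pipette from where it was at the start of the episode above 0.05 m), for 0.2 s.
2. it is carried over the row of jars and tubes between the stand and the vials (contact force between the fingers and pipette above 1 N and world y of tip between -0.06 and 0.06 m and height (world z) of tip above 0.078 m), for 0.02 s.
At the end, for the whole second after the job is handed in: Pipette held still and upright (7 degrees), tip end 3 to 20 mm above the mouth of the first open vial from the tab end and within 6 mm of its axis, touching no rack, stand or vial; vials moved under 10 mm, other pipette and bystanders under 20 mm (((((y of vial_a in the frame of rack below -0.057 m and y of vial_b in the frame of rack above -0.057 m) or (y of vial_a in the frame of rack below -0.019 m and y of vial_b in the frame of rack above -0.019 m) or (y of vial_a in the frame of rack below 0.019 m and y of vial_b in the frame of rack above 0.019 m) or (y of vial_a in the frame of rack below 0.057 m and y of vial_b in the frame of rack above 0.057 m)) and horizontal distance between tip and vial_a_mouth below 0.006 m and z of tip in the frame of vial_a_mouth between 0.003 and 0.02 m) or (((y of vial_b in the frame of rack below -0.057 m and y of vial_a in the frame of rack above -0.057 m) or (y of vial_b in the frame of rack below -0.019 m and y of vial_a in the frame of rack above -0.019 m) or (y of vial_b in the frame of rack below 0.019 m and y of vial_a in the frame of rack above 0.019 m) or (y of vial_b in the frame of rack below 0.057 m and y of vial_a in the frame of rack above 0.057 m)) and horizontal distance between tip and vial_b_mouth below 0.006 m and z of tip in the frame of vial_b_mouth between 0.003 and 0.02 m)) and angle between pipette's own z axis and vertical below 0.12 rad and contact force between the fingers and pipette above 1 N and linear speed of pipette below 0.01 m/s and angular speed of pipette below 0.08 rad/s and contact force between pipette and rack below 0.1 N and contact force between pipette and stand below 0.1 N and contact force between pipette and tube_rack below 0.1 N and contact force between pipette and vial_a below 0.1 N and contact force between pipette and vial_b below 0.1 N and contact force between pipette and vial_c below 0.1 N and contact force between pipette and vial_d below 0.1 N and contact force between pipette and vial_e below 0.1 N and distance of each of vial_a, vial_b, vial_c, vial_d, vial_e from where it was at the start of the episode below 0.01 m and distance of each of jar_1, jar_2, jar_3, jar_4, jar_lid, marker, dish, stout_pipette from where it was at the start of the episode below 0.02 m); the arm keeps its last pose, push and grip.
It fails at once if the pipette's tip touches something (contact force between tip and anything else above 0.3 N).
It fails at once if a vial is knocked or lifted (moved over 15 mm) (distance of any of vial_a, vial_b, vial_c, vial_d, vial_e from where it was at the start of the episode above 0.015 m).
It fails at once if the other pipette or a bystander is pushed away (over 30 mm) (distance of any of jar_1, jar_2, jar_3, jar_4, jar_lid, marker, dish, stout_pipette from where it was at the start of the episode above 0.03 m).
It also fails if it takes over 51 s, if anything falls off the work surface, if the arm or the gripper's body presses on something with over 40 N, if the wrist force passes 120 N, or if a joint passes its speed limit or range.

## Working session

There is one attempt and no reset: what is moved stays moved. The work goes in short steps, Python scripts to look and compute and a tool call to move; the robot and the scene stay as the last step left them, time stands still between calls to the robot, and variables do not carry over. Pictures are saved under pics/ and viewed, at most 10 in all, crops included, and the job is handed in when it is done.

Besides the shell and the picture viewer there is one more tool, called as name([rows], argument=value, ...), one row to a line, values as JSON. play_rows: Moves the arm, as the interface text tells. Its arguments: {"type":"object","properties":{"plan":{"type":"array","items":{"type":"array","items":{"type":"number"}}}},"required":["plan"]}

```bash
mkdir -p pics; cat > h.py <<'E'
import numpy as np, cv2
from bench import arm
def K(c):
    f=200/np.tan(np.radians(c["vertical_fov"])/2); return np.array([[f,0,c["cx"]],[0,f,c["cy"]],[0,0,1]])
def ray(c,u,v):
    R=np.array(c["R"]);t=np.array(c["t"]); d=R.T@np.linalg.inv(K(c))@[u,v,1]; return -R.T@t,d
def at_z(c,u,v,z):
    o,d=ray(c,u,v); return o+d*(z-o[2])/d[2]
def proj(c,X):
    p=K(c)@(np.array(c["R"])@np.array(X,float)+np.array(c["t"])); return p[:2]/p[2]
def save(c,n): cv2.imwrite("pics/"+n,c["frame"][:,:,::-1])
E
python3 - <<'E'
from h import *
print(arm.get_state())
for n in("top","side"):
    c=arm.camera(n); save(c,n+"0.png"); print(n,{k:c[k] for k in c if k!="frame"}, "pos",ray(c,0,0)[0])
E
```

```text
{'t': 0.0, 'joint_positions': array([ 1.28263553e+00,  3.53652474e-01,  1.63416529e+00, -1.00098232e-05,
        1.15524653e+00, -2.39393208e-03]), 'dq': array([-2.51481968e-03, -2.34224040e-04, -1.83826370e-03, -7.83791899e-04,
        2.34867812e-05, -2.59789568e-03]), 'effort': array([-6.71200542e-04, -6.05254054e+01, -3.42082357e+01, -1.38717905e-04,
        9.29360715e-03,  3.81022190e-06]), 'tool_pos': array([176.03746319, 599.16385739, 230.54567705]), 'ee_rot': array([-4.47320271e-01, -3.10937648e+00,  2.28922465e-03]), 'ft_force': array([ 0.71155126, -0.27332448,  0.57910392]), 'moment': array([-0.02246807,  0.02156753, -0.01292969]), 'finger_force': 0.0, 'opening': 85.52531787340789}
top {'vertical_fov': 44.929114420313596, 'cx': 316.14964031715397, 'cy': 197.8273168430319, 'R': array([[ 0.00316325, -0.99992193, -0.01208848],
       [-0.99626147, -0.00210759, -0.08636338],
       [ 0.08633116,  0.01231647, -0.99619036]]), 't': array([  14.2991621 ,  584.67091975, 1212.27979582])} pos [4.77782357e+02 5.99280682e-01 1.25832846e+03]
side {'vertical_fov': 48.21871058689812, 'cx': 325.5216981490795, 'cy': 197.8478796783959, 'R': array([[-0.99788649, -0.06375953,  0.01254098],
       [-0.05583827,  0.7426509 , -0.66734678],
       [ 0.03323615, -0.6666366 , -0.74464152]]), 't': array([ 554.45068831,   87.8551714 , 1006.12997759])} pos [524.74464713 640.82886442 800.88266964]
```

View pics/top0.png

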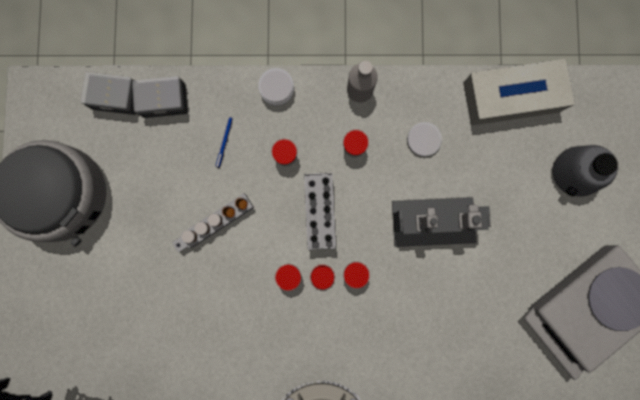

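View pics/side0.png

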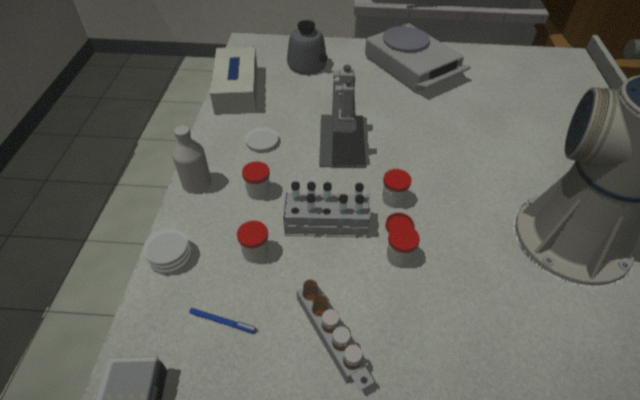

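The top view shows the vial rack from (180,245), which is the tab end, to (250,200). There are three white caps, then two open amber vials at about (229,212) and (241,204). The stand is near (435,220), with pipettes at about (430,218) and (475,217). I'll zoom in on both.

```bash
python3 - <<'E'
from h import *
a=cv2.imread("pics/top0.png");b=cv2.imread("pics/side0.png")
r=lambda i,x,y,w,h,s:cv2.resize(i[y:y+h,x:x+w],None,fx=s,fy=s,interpolation=cv2.INTER_CUBIC)
top=np.hstack([r(a,170,185,100,75,4),r(a,385,185,100,75,4)])
bot=np.hstack([r(b,290,270,100,75,4),r(b,310,55,100,75,4)])
cv2.imwrite("pics/z0.png",np.vstack([top,bot]))
E
```

```text
(no output)
```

View pics/z0.png

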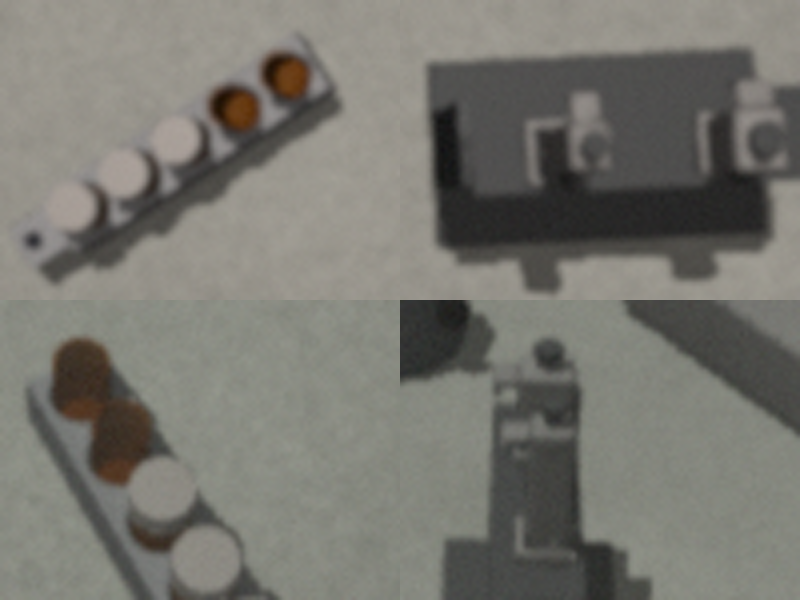

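```bash
python3 - <<'E'
from h import *
c=arm.camera("top");s=arm.camera("side")
P=lambda x,y,ox,oy:(ox+x/4-.4,oy+y/4-.4)
for n,q,z in [("v1",(75,208),68),("v2",(125,174),68),("v3",(178,140),68),("v4",(235,109),64),("v5",(287,75),64)]:
    print(n,at_z(c,*P(*q,170,185),z).round(1))
for n,q,z in [("slim btn",(194,148),223),("slim restside",(186,105),204),("stout btn",(368,138),198),("TL",(28,65),0),("TR",(350,50),0)]:
    print(n,at_z(c,*P(*q,385,185),z).round(1))
print("side v5",at_z(s,*P(82,362,290,270),64).round(1),"v4",at_z(s,*P(123,428,290,270),64).round(1))
for q in [(162,487),(206,556)]: print("side cap",at_z(s,*P(*q,290,270),68).round(1))
print("side slim/stout btn? ",at_z(s,*P(148,352,310,-20),223).round(1),at_z(s,*P(148,352,310,-20),198).round(1))
E
```

```text
v1 [484.5 329.6  68. ]
v2 [505.5 299.2  68. ]
v3 [526.5 266.9  68. ]
v4 [545.9 232.8  64. ]
v5 [567.1 200.9  64. ]
slim btn [ 517.1 -236.3  223. ]
slim restside [ 541.2 -236.7  204. ]
stout btn [ 523.8 -336.8  198. ]
TL [ 579.3 -180.4    0. ]
TR [ 589.6 -389.6    0. ]
side v5 [560.1 346.2  64. ] v4 [541.1 372.2  64. ]
side cap [523.9 395.6  68. ]
side cap [505.4 420.3  68. ]
side slim/stout btn?  [ 527.3 -290.9  223. ] [ 527.4 -331.2  198. ]
```

```bash
python3 - <<'E'
from h import *
s=arm.camera("side")
P=lambda x,y,ox,oy:(ox+x/4-.4,oy+(y-300)/4-.4)
for q,z in [((82,362),64),((123,428),64),((162,487),68),((206,556),68)]: print(at_z(s,*P(*q,290,270),z).round(1))
print(at_z(s,*P(155,412,310,55),223).round(1), proj(s,[517,-236.5,223]),proj(s,[546,232.5,64]))
c=arm.camera("top");print(proj(c,[546,232.5,64]),proj(c,[517,-236.5,223]))
E
```

```text
[572.5 203.6  64. ]
[550.8 236.7  64. ]
[531.3 266.7  68. ]
[510.4 297.7  68. ]
[ 521.4 -229.6  223. ] [350.36535957  80.95122102] [323.11925363 299.73934285]
[228.48236564 211.82914425] [433.20829655 221.66049728]
```

```bash
cat >> h.py <<'E'
from scipy.spatial.transform import Rotation as Ro
def go(x,y,z,yaw=None):
    "shift (cm) and turn (deg) in tool axes; yaw = world angle of tool y, tool pointing straight down"
    s=arm.get_state(); R=Ro.from_rotvec(s["ee_rot"])
    d=R.inv().apply(np.array([x,y,z])-s["tool_pos"])/10
    a=np.radians(yaw); ya=np.array([np.cos(a),np.sin(a),0]); za=np.array([0,0,-1.]); xa=np.cross(ya,za)
    t=(R.inv()*Ro.from_matrix(np.c_[xa,ya,za])).as_rotvec(degrees=True)
    print("shift",d.round(2),"turn",t.round(2),"t",round(s["t"],2),"pos",s["tool_pos"].round(1),"y-axis",R.as_matrix()[:,1].round(3),"z-axis",R.as_matrix()[:,2].round(3),"open",s["opening"],"f",s["ft_force"].round(1),s["finger_force"])
E
python3 - <<'E'
from h import *
go(518,-235,300,93.3)
E
```

```text
shift [-56.33 -70.43  -6.86] turn [ -0.03  -0.   -19.68] t 0.3 pos [176.2 599.5 231. ] y-axis [ 0.282  0.959 -0.   ] z-axis [-0. -0. -1.] open 85.56925696585861 f [-0.  -0.1 -0.2] 0.0
```

play_rows([
  [8.5, 0, 0, -4, 0, 0, 0],
  [8.5, 0, 0, -6.9, 0, 0, -8],
  [8.5, -56.3, -70.4, -6.9, 0, 0, -19.7],
  [8.5, -56.3, -70.4, -6.9, 0, 0, -19.7],
  [8.5, -56.3, -70.4, -6.9, 0, 0, -19.7],
  [8.5, -56.3, -70.4, -6.9, 0, 0, -19.7],
  [8.5, -56.3, -70.4, -6.9, 0, 0, -19.7],
  [8.5, -56.3, -70.4, -6.9, 0, 0, -19.7],
  [8.5, -56.3, -70.4, -6.9, 0, 0, -19.7],
  [8.5, -56.3, -70.4, -6.9, 0, 0, -19.7],
  [8.5, -56.3, -70.4, -6.9, 0, 0, -19.7],
  [8.5, -56.3, -70.4, -6.9, 0, 0, -19.7],
])

```text
t: 1.5
tool_pos: [366.0, 135.1, 300.6]
ee_rot: [-0.092, 3.139, 0.001]
ft_force: [0.4, 0.3, 0.0]
opening: 85.0
finger_force: 0.0
```

```bash
python3 -c "
from h import *
go(518,-235,300,93.3)"
```

```text
shift [-13.01 -37.84   0.06] turn [0.02 0.07 0.05] t 1.5 pos [366.  135.1 300.6] y-axis [-0.058  0.998  0.   ] z-axis [ 0.001  0.    -1.   ] open 85.02278628922583 f [0.4 0.3 0. ] 0.0
```

play_rows([
  [8.5, -13, -37.8, 0, 0, 0, 0],
  [8.5, -13, -37.8, 0, 0, 0, 0],
  [8.5, -13, -37.8, 0, 0, 0, 0],
  [8.5, -13, -37.8, 0, 0, 0, 0],
  [8.5, -13, -37.8, 0, 0, 0, 0],
  [8.5, -13, -37.8, 0, 0, 0, 0],
  [8.5, -13, -37.8, 0, 0, 0, 0],
  [8.5, -13, -37.8, 0, 0, 0, 0],
  [8.5, -13, -37.8, 0, 0, 0, 0],
  [8.5, -13, -37.8, 0, 0, 0, 0],
  [8.5, -13, -37.8, 0, 0, 0, 0],
  [8.5, -13, -37.8, 0, 0, 0, 0],
])

```text
t: 2.7
tool_pos: [517.1, -231.7, 300.5]
ee_rot: [-0.093, 3.14, 0.0]
ft_force: [0.3, -0.4, -0.3]
opening: 85.1
finger_force: 0.0
```

```bash
python3 -c "
from h import *
go(518,-235,156,93.3)
c=arm.camera('side');t=arm.camera('top')
r=lambda i,x,y,w,h,s:cv2.resize(i[y:y+h,x:x+w,::-1],None,fx=s,fy=s,interpolation=cv2.INTER_CUBIC)
cv2.imwrite('pics/a.png',np.hstack([r(c['frame'],290,20,130,180,3),r(t['frame'],370,130,130,180,3)]))
print(proj(c,[518,-235,300]),proj(c,[518,-235,223]))
"
```

```text
shift [-0.07 -0.33 14.45] turn [0.01 0.   0.09] t 2.7 pos [ 517.1 -231.7  300.5] y-axis [-0.059  0.998  0.   ] z-axis [ 0.  0. -1.] open 85.06109698593211 f [ 0.3 -0.4 -0.3] 0.0
[351.8198042   50.31456347] [349.90706263  81.30615549]
```

View pics/a.png

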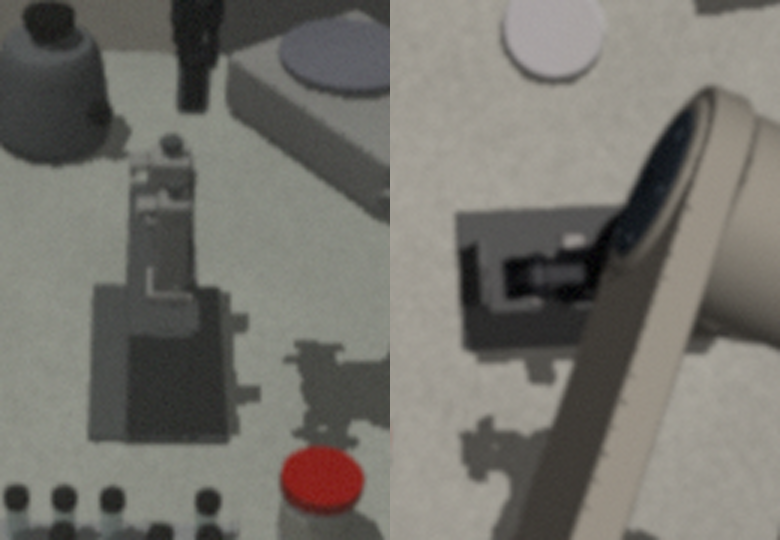

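```bash
python3 -c "
from h import *
c=arm.camera('side');t=arm.camera('top')
for X in ([514.5,-185,288],[518,-235,223],[518,-235,210],[533,-235,198]): print((proj(c,X)-[290,20])*3)
f=c['frame'][20:200,290:420,::-1]
cv2.imwrite('pics/b.png',cv2.resize(f[35:80,35:75],None,fx=14,fy=13,interpolation=cv2.INTER_CUBIC))
"
```

```text
[187.75588692 144.51544501]
[179.72118789 183.91846646]
[178.81582403 198.5878121 ]
[158.53459503 210.95282882]
```

View pics/b.png

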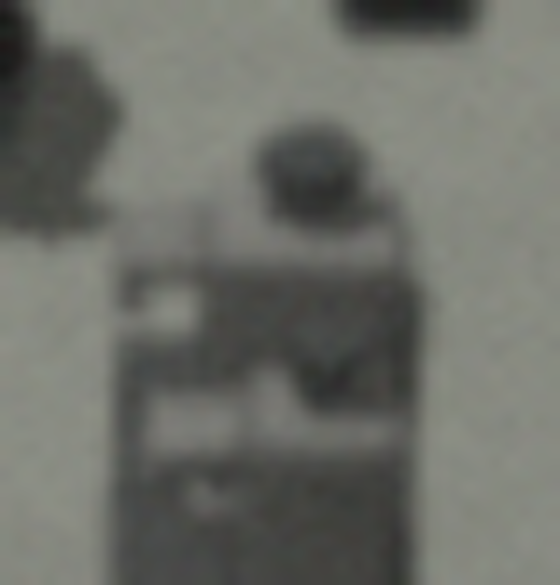

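```bash
python3 -c "
from h import *
t=arm.camera('top')
for X in ([517.1,-189,313],[517.1,-175,330],[517,-232,360],[518,-235,223]): print((proj(t,X)-[370,130])*3, proj(t,X))
f=t['frame'][130:310,370:500,::-1]
cv2.imwrite('pics/c.png',cv2.resize(f[70:120,20:80],None,fx=12,fy=12,interpolation=cv2.INTER_CUBIC))
"
```

```text
[148.0231286  269.46534892] [419.34104287 219.82178297]
[131.36889508 268.31292499] [413.78963169 219.43764166]
[233.15264256 266.68566551] [447.71754752 218.89522184]
[187.48463565 273.56890784] [432.49487855 221.18963595]
```

View pics/c.png

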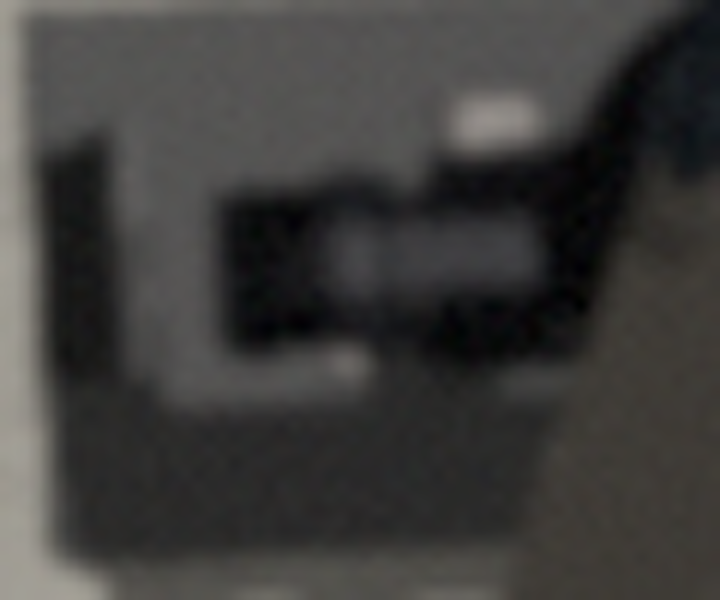

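Both cameras show the fingers about 5 mm toward −x of the pipette. I'll shift +x and lower the open fingers around the handle.

play_rows([
  [8.5, -0.6, -0.3, 0, 0, 0, 0],
  [8.5, -0.6, -0.3, 3, 0, 0, 0],
  [8.5, -0.6, -0.3, 6, 0, 0, 0],
  [8.5, -0.6, -0.3, 9, 0, 0, 0],
  [8.5, -0.6, -0.3, 11, 0, 0, 0],
  [8.5, -0.6, -0.3, 13, 0, 0, 0],
  [8.5, -0.6, -0.3, 13.8, 0, 0, 0],
  [8.5, -0.6, -0.3, 13.8, 0, 0, 0],
  [8.5, -0.6, -0.3, 13.8, 0, 0, 0],
  [8.5, -0.6, -0.3, 13.8, 0, 0, 0],
])

```text
t: 3.95
tool_pos: [524.4, -235.9, 163.5]
ee_rot: [-0.091, 3.139, -0.001]
ft_force: [0.7, 0.2, -0.4]
opening: 85.0
finger_force: 0.0
```

```bash
python3 -c "
from h import *
go(523,-235,162,93.3)
c=arm.camera('side');t=arm.camera('top')
r=lambda i,x,y,w,h,s:cv2.resize(i[y:y+h,x:x+w,::-1],None,fx=s,fy=s,interpolation=cv2.INTER_CUBIC)
cv2.imwrite('pics/d.png',np.hstack([r(c['frame'],325,50,50,70,8),r(t['frame'],395,190,50,70,8)]))
for X in ([523,-189,175],[523,-235,204]): print((proj(c,X)-[325,50])*8)
"
```

```text
shift [0.13 0.09 0.15] turn [-0.05  0.1   0.03] t 3.95 pos [ 524.4 -235.9  163.5] y-axis [-0.058  0.998 -0.001] z-axis [ 0.002 -0.001 -1.   ] open 84.99665180409734 f [ 0.7  0.2 -0.4] 0.0
[168.34990142 486.47363238]
[178.36401934 306.54434882]
```

View pics/d.png

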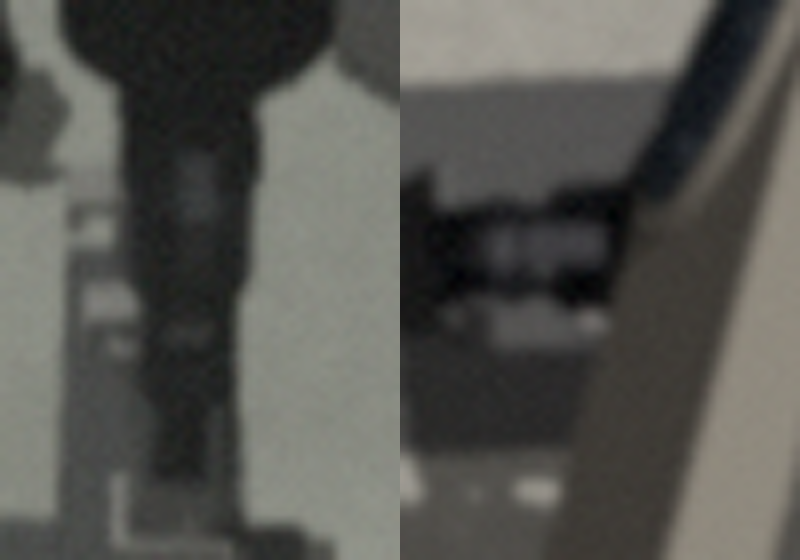

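The fingers now straddle the handle, aligned in x (both at about column 185 in the side crop). I'll close in stages and watch the lateral force.

play_rows([
  [5, 0, 0, 0, 0, 0, 0],
  [3.2, 0, 0, 0, 0, 0, 0],
  [3.2, 0, 0, 0, 0, 0, 0],
  [3.2, 0, 0, 0, 0, 0, 0],
  [3.2, 0, 0, 0, 0, 0, 0],
  [3.2, 0, 0, 0, 0, 0, 0],
])

```text
t: 4.65
tool_pos: [523.6, -235.5, 162.3]
ee_rot: [0.091, -3.14, -0.0]
ft_force: [0.3, 0.7, 0.6]
opening: 31.7
finger_force: 0.0
```

play_rows([
  [2.7, 0, 0, 0, 0, 0, 0],
  [2.7, 0, 0, 0, 0, 0, 0],
  [2.7, 0, 0, 0, 0, 0, 0],
])

```text
t: 4.95
tool_pos: [523.6, -235.5, 162.3]
ee_rot: [-0.091, 3.14, -0.0]
ft_force: [-0.3, -0.4, 0.2]
opening: 27.1
finger_force: 0.1
```

play_rows([
  [2.0, 0, 0, 0, 0, 0, 0],
  [2.0, 0, 0, 0, 0, 0, 0],
  [2.0, 0, 0, 0, 0, 0, 0],
  [2.0, 0, 0, 0, 0, 0, 0],
  [2.0, 0, 0, 0, 0, 0, 0],
])

```text
t: 5.45
tool_pos: [523.7, -236.0, 162.4]
ee_rot: [-0.091, 3.14, -0.001]
ft_force: [-0.3, -6.2, -0.2]
opening: 23.3
finger_force: 59.4
```

play_rows([
  [2.0, 0, 0, -0.5, 0, 0, 0],
  [2.0, 0, 0, -1, 0, 0, 0],
  [2.0, 0, 0, -2, 0, 0, 0],
  [2.0, 0, 0, -3.5, 0, 0, 0],
  [2.0, 0, 0, -5.5, 0, 0, 0],
  [2.0, 0, 0, -7.5, 0, 0, 0],
  [2.0, 0, 0, -9.5, 0, 0, 0],
  [2.0, 0, 0, -11.5, 0, 0, 0],
  [2.0, 0, 0, -13, 0, 0, 0],
  [2.0, 0, 0, -14, 0, 0, 0],
  [2.0, 0, 0, -14, 0, 0, 0],
  [2.0, 0, 0, -14, 0, 0, 0],
])

```text
t: 6.65
tool_pos: [523.3, -235.1, 301.9]
ee_rot: [0.091, -3.14, -0.001]
ft_force: [-0.6, 0.0, -1.3]
opening: 23.3
finger_force: 59.5
```

```bash
python3 -c "
from h import *
go(523,0,302,93.3)
c=arm.camera('side')
r=lambda i,x,y,w,h,s:cv2.resize(i[y:y+h,x:x+w,::-1],None,fx=s,fy=s,interpolation=cv2.INTER_CUBIC)
cv2.imwrite('pics/e.png',r(c['frame'],300,0,110,150,4))
s=arm.get_state()['tool_pos']
for dz in (-137,-95,0): print((proj(c,s+[0,0,dz])-[300,0])*4)
"
```

```text
shift [-1.33 23.48  0.  ] turn [ 0.04 -0.02  0.03] t 6.65 pos [ 523.3 -235.1  301.9] y-axis [-0.058  0.998  0.001] z-axis [-0.     0.001 -1.   ] open 23.287854373866438 f [-0.6  0.  -1.3] 59.47949230670929
[185.64291297 409.89831627]
[189.10588339 349.46473718]
[197.77484686 198.17944546]
```

View pics/e.png

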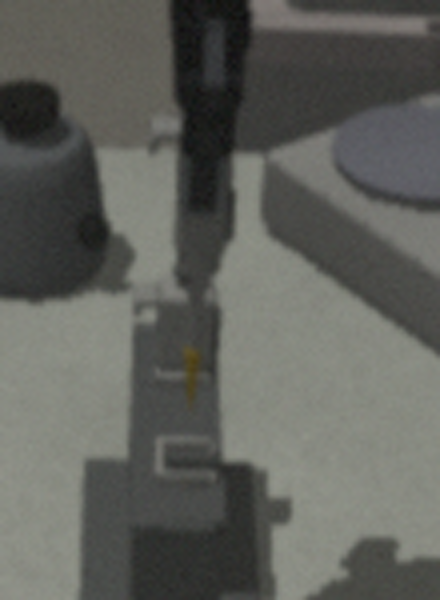

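The pipette is gripped upright. The tip end is at (191,410), against a predicted (186,410). Next I'll carry it over.

play_rows([
  [2.0, -0.1, 1, 0, 0, 0, 0],
  [2.0, -0.3, 3, 0, 0, 0, 0],
  [2.0, -0.7, 6, 0, 0, 0, 0],
  [2.0, -1.2, 10, 0, 0, 0, 0],
  [2.0, -1.7, 14, 0, 0, 0, 0],
  [2.0, -2.1, 18, 0, 0, 0, 0],
  [2.0, -2.6, 22, 0, 0, 0, 0],
  [2.0, -3.1, 26, 0, 0, 0, 0],
  [2.0, -3.6, 30, 0, 0, 0, 0],
  [2.0, -4, 33, 0, 0, 0, 0],
  [2.0, -4.2, 35, 0, 0, 0, 0],
  [2.0, -4.3, 36, 0, 0, 0, 0],
])

```text
t: 7.9
tool_pos: [544.9, 128.6, 301.5]
ee_rot: [0.094, -3.139, -0.0]
ft_force: [0.4, -0.2, -1.0]
opening: 23.3
finger_force: 59.6
```

```bash
python3 -c "
from h import *
go(552,235,260,93.3)"
```

```text
shift [-1.35 10.58  4.15] turn [ 0.02 -0.08  0.13] t 7.9 pos [544.9 128.6 301.5] y-axis [-0.06   0.998  0.   ] z-axis [-0.001  0.    -1.   ] open 23.2792013756807 f [ 0.4 -0.2 -1. ] 59.553346037864685
```

play_rows([
  [2.0, -0.2, 1, 0, 0, 0, 0],
  [2.0, -0.5, 3, 0, 0, 0, 0],
  [2.0, -0.8, 6, 0, 0, 0, 0],
  [2.0, -1.1, 9, 1, 0, 0, 0],
  [2.0, -1.3, 10.3, 2, 0, 0, 0],
  [2.0, -1.3, 10.6, 3, 0, 0, 0],
  [2.0, -1.3, 10.6, 4.1, 0, 0, 0],
  [2.0, -1.3, 10.6, 4.1, 0, 0, 0],
  [2.0, -1.3, 10.6, 4.1, 0, 0, 0],
  [2.0, -1.3, 10.6, 4.1, 0, 0, 0],
])

```text
t: 8.9
tool_pos: [552.9, 232.3, 261.9]
ee_rot: [-0.09, 3.14, 0.0]
ft_force: [-0.1, 0.1, -1.4]
opening: 23.5
finger_force: 59.6
```

```bash
python3 -c "
from h import *
go(552,235,260,93.3)
c=arm.camera('side');t=arm.camera('top')
r=lambda i,x,y,w,h,s:cv2.resize(i[y:y+h,x:x+w,::-1],None,fx=s,fy=s,interpolation=cv2.INTER_CUBIC)
cv2.imwrite('pics/f.png',np.hstack([r(c['frame'],285,215,75,100,5),r(t['frame'],195,175,75,100,5)]))
s=arm.get_state()['tool_pos']; tip=s-[0,0,137]
print((proj(c,tip)-[285,215])*5, (proj(c,[*tip[:2],64])-[285,215])*5,(proj(c,[*tip[:2],123])-proj(c,[tip[0]+10,tip[1],123]))*5)
"
```

```text
shift [0.07 0.28 0.19] turn [ 0.01  0.05 -0.03] t 8.9 pos [552.9 232.3 261.9] y-axis [-0.057  0.998  0.   ] z-axis [ 0.001  0.    -1.   ] open 23.469024066321193 f [-0.1  0.1 -1.4] 59.569146037101746
[172.34823291 335.38011979] [171.9410224  422.72161408] [28.64084857  1.78449358]
```

View pics/f.png

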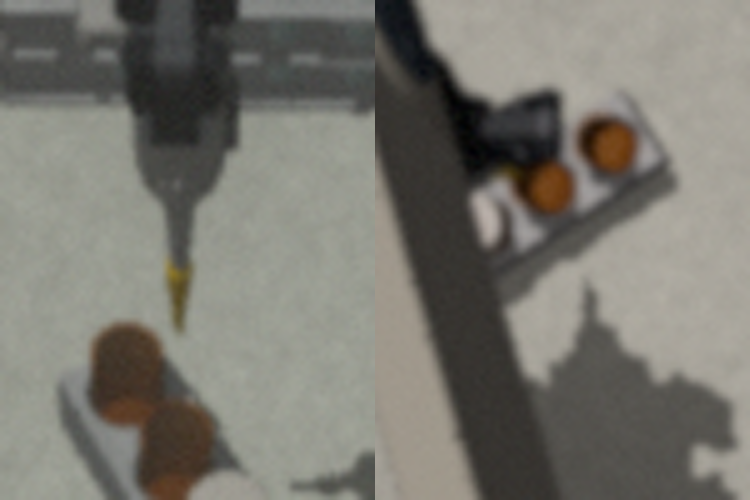

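The side crop shows the tip end at (179,331) and the target vial's mouth at about (177,434). In the top crop the target vial is at (547,187), with a bit of yellow tip at (512,172). I'll do the rest by segmentation.

```bash
python3 - <<'E'
from h import *
s=arm.get_state()['tool_pos']; print(s)
for n in("side","top"):
    c=arm.camera(n); f=c["frame"]; hsv=cv2.cvtColor(f,cv2.COLOR_RGB2HSV)
    print(n,"tip pred",proj(c,s-[0,0,137]).round(1),"tip+42",proj(c,s-[0,0,95]).round(1),"vial pred",proj(c,[552,236,64]).round(1), "jac",(proj(c,[562,236,64])-proj(c,[552,236,64])).round(2),(proj(c,[552,246,64])-proj(c,[552,236,64])).round(2))
    H=hsv.astype(int); ye=(H[...,0]>19)&(H[...,0]<34)&(H[...,1]>120)&(H[...,2]>70)
    win=(slice(255,290),slice(305,335)) if n=="side" else (slice(195,225),slice(205,245))
    ys,xs=np.nonzero(ye[win]); 
    for y in sorted(set(ys)): print("y",y+win[0].start,xs[ys==y].min()+win[1].start,xs[ys==y].max()+win[1].start,end="; ")
    print()
    am=((H[...,0]<19)&(H[...,1]>110)).astype(np.uint8)
    win=(slice(275,318),slice(295,345)) if n=="side" else (slice(190,225),slice(215,255))
    for y in range(win[0].start,win[0].stop): print(y,"".join("#" if v else "y" if w else "." for v,w in zip(am[y,win[1]],ye[y,win[1]])))
E
```

```text
[552.87076514 232.58618418 261.9509248 ]
side tip pred [319.5 282.1] tip+42 [319.5 268.8] vial pred [319.7 301.2] jac [-5.44 -0.35] [-0.4   4.93]
y 269 319 322; y 270 319 322; y 271 319 321; y 272 319 321; y 273 320 321; y 274 320 321; y 275 320 320; y 276 320 320; y 277 320 320; 
275 .........................y........................
276 .........................y........................
277 .........................y........................
278 ..................................................
279 ..................................................
280 ..................................................
281 ................##................................
282 .................#................................
283 ...................##.............................
284 ....................#.............................
285 ..................###.............................
286 .........#........#.##............................
287 ..................#..#............................
288 ..................................................
289 ................#..##.......................
[... 2541 characters left out ...]
####.....................
210 ........###########.....................
211 ........###########.....................
212 ........###########.....................
213 .........##########.....................
214 .........##########.....................
215 ..........#########.....................
216 ............######......................
217 ..............###.......................
218 ........................................
219 ........................................
220 ........................................
221 ........................................
222 ........................................
223 ........................................
224 ........................................
```

play_rows([
  [2.0, 0, 0.1, 0.5, 0, 0, 0],
  [2.0, 0, 0.2, 1.5, 0, 0, 0],
  [2.0, 0, 0.2, 2.5, 0, 0, 0],
  [2.0, 0, 0.2, 3.3, 0, 0, 0],
  [2.0, 0, 0.2, 3.8, 0, 0, 0],
  [2.0, 0, 0.2, 4.0, 0, 0, 0],
  [2.0, 0, 0.2, 4.1, 0, 0, 0],
  [2.0, 0, 0.2, 4.1, 0, 0, 0],
  [2.0, 0, 0.2, 4.1, 0, 0, 0],
  [2.0, 0, 0.2, 4.1, 0, 0, 0],
])

```text
t: 10.1
tool_pos: [552.5, 235.0, 220.6]
ee_rot: [-0.091, 3.14, 0.0]
ft_force: [0.0, 0.3, -1.1]
opening: 23.2
finger_force: 59.6
```

```bash
python3 -c "
from h import *
go(552.5,235.5,220,93.3)
fs=[np.mean([arm.camera(n)['frame'].astype(float) for _ in range(4)],0).astype(np.uint8) for n in ('side','top')]
o0=cv2.imread('pics/side0.png')
r=lambda i,x,y,w,h,s:cv2.resize(i[y:y+h,x:x+w],None,fx=s,fy=s,interpolation=cv2.INTER_CUBIC)
g=lambda i:cv2.convertScaleAbs(i,alpha=1.8,beta=0)
cv2.imwrite('pics/g.png',g(np.hstack([r(fs[0][:,:,::-1],297,270,50,60,10),np.vstack([r(fs[1][:,:,::-1],213,193,30,30,10),r(o0,305,285,30,30,10)])])))
c=arm.camera('side');s=arm.get_state()['tool_pos'];print((proj(c,s-[0,0,137])-[297,270]+.5)*10,(proj(c,[*s[:2],64])-[297,270]+.5)*10)
c=arm.camera('top');print((proj(c,s-[0,0,137])-[213,193]+.5)*10)
"
```

```text
shift [-0.    0.05  0.06] turn [0.01 0.03 0.02] t 10.1 pos [552.5 235.  220.6] y-axis [-0.058  0.998  0.   ] z-axis [ 0.001  0.    -1.   ] open 23.198433437706523 f [ 0.   0.3 -1.1] 59.56988990306854
[230.93522905 259.04033824] [230.65542502 312.071039  ]
[135.12137775 162.62845551]
```

View pics/g.png

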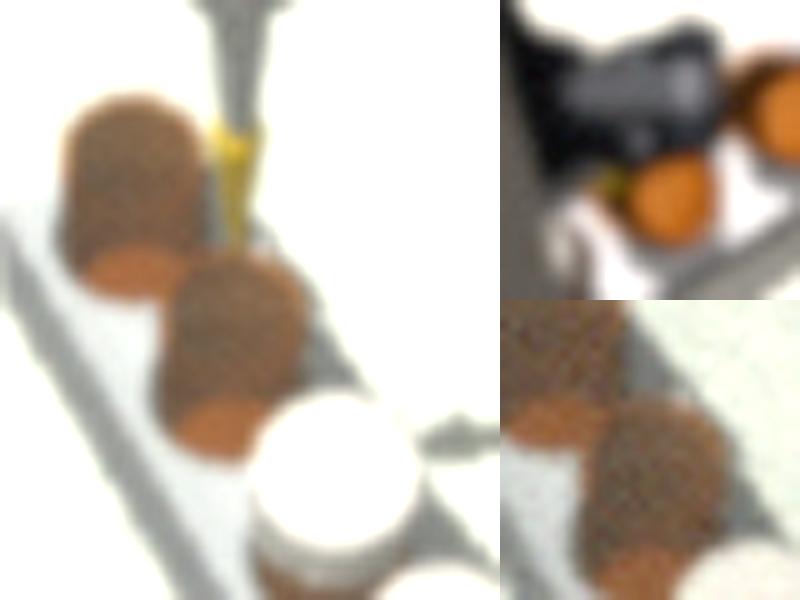

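The side view shows the tip in line with the vial's centre column (236 against 237), and the y estimate from both cameras agrees at about 235–237. I'll descend the last 9 mm.

play_rows([
  [2.0, 0, 0.1, 0.2, 0, 0, 0],
  [2.0, 0, 0.1, 0.4, 0, 0, 0],
  [2.0, 0, 0.1, 0.6, 0, 0, 0],
  [2.0, 0, 0.1, 0.8, 0, 0, 0],
  [2.0, 0, 0.1, 0.8, 0, 0, 0],
  [2.0, 0, 0.1, 0.8, 0, 0, 0],
  [2.0, 0, 0.1, 0.8, 0, 0, 0],
  [2.0, 0, 0.1, 0.8, 0, 0, 0],
  [2.0, 0, 0.1, 0.8, 0, 0, 0],
  [2.0, 0, 0.1, 0.8, 0, 0, 0],
])

```text
t: 11.6
tool_pos: [552.4, 236.0, 212.4]
ee_rot: [-0.091, 3.14, 0.0]
ft_force: [1.0, -0.3, -1.2]
opening: 23.5
finger_force: 59.6
```

```bash
python3 - <<'E'
from h import *
go(552.3,235.8,212,93.3)
c=arm.camera("side");f=c["frame"].astype(int)
# tip: last yellow row near col 320; predicted tip
print(proj(c,arm.get_state()["tool_pos"]-[0,0,137]))
for y in range(284,306): print(y,[int(f[y,x,0]-f[y,x,2]) for x in range(308,334)])
E
```

```text
shift [ 0.01 -0.01  0.04] turn [0.   0.01 0.02] t 11.6 pos [552.4 236.  212.4] y-axis [-0.058  0.998  0.   ] z-axis [ 0.  0. -1.] open 23.5210722516136 f [ 1.  -0.3 -1.2] 59.56862390041351
[319.5877643  298.12819843]
284 [27, 29, 24, 29, 34, 32, 32, 41, 39, 31, 27, 16, 7, 4, 11, 14, 9, 10, 8, 9, 9, 6, 7, 8, 9, 8]
285 [26, 27, 26, 31, 30, 33, 33, 37, 39, 45, 51, 34, 18, 18, 22, 19, 12, 8, 6, 8, 8, 7, 7, 7, 8, 8]
286 [24, 28, 30, 26, 31, 31, 31, 32, 39, 44, 66, 68, 52, 48, 42, 24, 10, 10, 9, 9, 9, 8, 8, 7, 7, 9]
287 [24, 25, 23, 29, 28, 31, 32, 30, 37, 38, 61, 81, 78, 73, 50, 23, 10, 8, 8, 9, 8, 7, 7, 6, 8, 9]
288 [25, 23, 24, 24, 26, 33, 32, 34, 38, 27, 43, 67, 81, 71, 38, 18, 10, 8, 8, 8, 5, 9, 10, 7, 8, 9]
289 [25, 25, 26, 27, 28, 30, 30, 34, 30, 21, 28, 56, 60, 59, 30, 15, 9, 8, 8, 7, 7, 8, 10, 8, 9, 11]
290 [27, 26, 27, 29, 32, 32, 31, 34, 25, 15, 18, 44, 52, 49, 27, 11, 7, 8, 8, 9, 8, 8, 7, 8, 7, 7]
291 [28, 29, 29, 30, 31, 32, 29, 29, 24, 12, 17, 40, 51, 47, 23, 10, 8, 9, 6, 7, 8, 7, 9, 10, 8, 9]
292 [28, 25, 26, 29, 30, 27, 30, 30, 24, 16, 14, 34, 50, 44, 18, 7, 9, 8, 9, 8, 7, 
[... 629 characters left out ...]
39, 40, 43, 40, 47, 51, 32, 29, 27, 25, 27, 26, 28, 27, 31, 31, 36, 41, 40, 22, 6, 6, 8, 9, 7, 9]
300 [15, 21, 21, 18, 27, 37, 29, 23, 25, 23, 27, 28, 28, 30, 32, 31, 32, 36, 42, 27, 8, 8, 10, 10, 8, 8]
301 [3, 6, 6, 3, 15, 31, 28, 21, 27, 24, 26, 27, 26, 29, 32, 32, 35, 36, 35, 27, 12, 5, 7, 7, 7, 7]
302 [-1, 1, 2, 3, 10, 31, 26, 25, 22, 23, 24, 24, 24, 23, 28, 29, 32, 34, 33, 25, 7, 6, 6, 10, 9, 6]
303 [1, 0, 0, 2, 8, 29, 29, 22, 22, 23, 24, 22, 25, 28, 27, 31, 32, 36, 35, 18, 6, 3, 4, 6, 7, 7]
304 [1, -1, 1, 0, 13, 24, 29, 20, 25, 22, 22, 22, 24, 27, 28, 32, 35, 37, 35, 19, 4, 5, 5, 6, 7, 7]
305 [0, 1, -1, 1, 8, 19, 25, 25, 20, 27, 25, 22, 26, 28, 28, 33, 33, 33, 25, 16, 2, 1, 1, 8, 7, 6]
```

```bash
python3 -c "
from bench import arm
print(arm.get_state()['dq'].round(4)); print(arm.hand_in())"
```

```text
[ 0.0003 -0.0002  0.0011 -0.0005 -0.0013  0.0001]
the job is handed in; nothing more can be done
None
```

I handed the job in with the slim pipette held upright, its tip end about 11 mm above the fourth vial from the tab end (the first open one) and an estimated 1–2 mm from its axis; the hand-in returned no verdict.

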